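Take a hardness reading on a bar clamped in the vise

TASK

Lift the hardness probe out of its holder and lower its sprung tip between the vise jaws, without touching them, onto the bright ground spot on top of the clamped bar. The bar is clamped at a slope: hold the probe square to its top face and press lightly, so that the tip is pushed about half way in and never bottoms out, without shifting the bar. Finish while still holding the probe steady there; do not let go, and leave the other things on the bench where they are.

Things in the scene. Friction and masses are not known exactly. Their poses are not given: they have to be found in the camera images.
- probe: Hardness probe, 0.23 kg, upright in its holder. Origin: centre of the underside of its round aluminium collar; z up the probe, away from the tip. Collar 38 mm wide, z 0 to 6 mm; grey square grip 26 x 26 mm, sides along x and y, z 6 to 80 mm (take it here); black cap 20 mm wide, z 80 to 88 mm; steel nose 16 mm wide, z -36 to 0 mm; sprung round-ended tip, 8 mm wide, to z -54 mm when free.
- plunger (a joint): How far the probe's sprung tip is pushed into the nose, in m: 0 free, 0.012 bottomed out. It takes 1.5 N to start and 0.4 N more for each mm (about 3.9 N at half way, 6.3 N when bottomed out).
- tip (a point): The very end of the probe's sprung tip.
- stand: Holder, a fixed black block 80 x 80 x 70 mm high with a vertical hole 23 mm in diameter and 62 mm deep in the middle of its top; the probe's nose hangs freely in the hole and its collar rests on the top. Origin at the centre of the underside.
- vise: Blue-painted bench vise, fixed, 140 mm high, one on the bench. Origin on the bench under the middle of the jaw gap; the jaws close along its x, are 100 mm wide along its y; its spindle and tommy bar stick out to 185 mm on its -x side, 90 mm high at most.
- jaws: The two vise jaws (part of the vise, same origin and axes): the gap between them is x -18 to +18 mm, they reach 68 mm out on either side, y -50 to +50 mm, tops at 140 mm.
- bar: Flat dark steel bar 36 x 170 x 20 mm clamped between the jaws, its length along the vise's y but sloping 0.15 to 0.35 rad, the +y end higher. Origin at the centre of its top face, 12 mm below the jaw tops; x across the bar, y along it, z square out of the top face. It does not yield to a light push.
- mark (a point): Centre of the bright round ground spot, 18 mm in diameter, on the bar's top face, on its centre line, up to 30 mm from the middle, between the jaws; z square out of the top face.
- tin: Bystander: white oil tin 60 x 110 x 148 mm high.
- tape_roll: Bystander: roll of paper tape lying flat, 100 mm in diameter, 48 mm high.
- small_roll: Bystander: small roll of tape, 52 mm in diameter, 16 mm high.
- screwdriver: Bystander: screwdriver lying on the bench.
- hammer: Bystander: hammer lying on the bench.
- wrench: Bystander: wrench lying on the bench.
- cup: Bystander: open steel cup 76 mm in diameter, 85 mm high.
Not all that is in view belongs to the job. Leave any yellow look-alike of the probe alone.

How it is judged:
On the way:
1. the probe is lifted clear of its holder in the fingers (z of tip in the frame of stand above 0.075 m and contact force between the fingers and probe above 2 N and contact force between probe and stand below 0.2 N), for 0.2 s.
At the end, for the whole second after the job is handed in: The probe, held in the fingers and touching neither holder nor jaws, stands still with its tip on the ground spot (end of the tip within 6.5 mm of the spot's centre), its axis within 0.12 rad of square to the bar's top face, and its tip pushed in 2.5 to 10 mm by the bar (distance between tip and mark below 0.0065 m and angle between the z axis of probe and the z axis of mark, either way round below 0.12 rad and value of joint plunger between 0.0025 and 0.01 m and contact force between probe and bar above 1 N and contact force between the fingers and probe above 2 N and contact force between probe and stand below 0.2 N and contact force between probe and jaws below 0.5 N and linear speed of probe below 0.01 m/s and height (world z) of probe above 0.14 m); the arm keeps its last pose, push and grip.
It fails at once if the probe or fingers hit the vise jaws (over 2 N) (contact force between any of probe, the fingers and jaws above 2 N).
It fails at once if the probe's tip is bottomed out (value of joint plunger above 0.0116 m).
It fails at once if the bar is shifted in the vise (spot moved over 4 mm) (distance of mark from where it was at the start of the episode above 0.004 m).
It fails at once if a bystander is moved over 30 mm (distance of any of tin, tape_roll, small_roll, screwdriver, hammer, wrench, cup from where it was at the start of the episode above 0.03 m).
It also fails if it takes over 40 s, if anything falls off the work surface, if the arm or the gripper's body presses on something with over 40 N, if the wrist force passes 120 N, or if a joint passes its speed limit or range.

ROBOT

A 6-joint arm with a two-finger parallel gripper is mounted at the origin on the work surface. World frame = base frame: x ahead of the robot, y to its left, z up, the work surface at z = 0. Lengths are in m, angles in rad, forces in N, time in s.
With the tool pointing down it reaches from about 0.4 to 0.825 m from the base axis. Payload 7 kg.
Tool frame: the origin (TCP) lies midway between the tips of the shut fingers; the grasp point (between the pads) lies hold_point_z behind it (hold_point_z is the distance from the TCP to the grasp point, in m); z points along the fingers, y is the line along which they close (so a half turn about z gives the same grasp; the last joint's range is limited). The gripper opens to 88 mm and grips with 3 to 60 N. Pads are 19 mm wide; open, the fingers measure 130 mm over their backs; the gripper's body (78 mm by 193 mm) begins 47 mm behind the grasp point.
Start: joints at [1.441, 0.359, 0.012, 0, -1.224, -0.288], TCP at [0.274, 0.617, 0.227] pointing down, gripper open.
Joint ranges: [-3.07, 3.07], [-1.43, 2.12], [-1.02, 1.25], [-3.03, 1.67], [-3.05, -0], [-3.03, 3.03]. Speed limits (rad/s): [2.39, 2.39, 3.01, 3.14, 3.14, 3.14].

INTERFACE

Orientations are given as [roll, pitch, yaw] about the fixed x, y, z axes, in that order (R = Rz(yaw) Ry(pitch) Rx(roll)).
In Python, from station import * gives the robot as it stands.
- The arm moves only by the tool apply_moves, never from a script. Its argument "steps" is a list of rows, each an object with "translation": the shift along the world's x, y, z scaled (see below), a list of three; "rotation": the turn, a rotation vector about the world's x, y, z scaled (see below), a list of three. A call has exactly 10 rows; each row is the pose to reach, as a shift and turn from the pose commanded when the call began; what a row does not reach only later rows make up. The controller multiplies each number of a shift by 250 mm and each number of a turn by 30 degrees. A row lasts 1/12 s, in which the tool goes at most 41.7 mm and 7.16 degrees, less where a joint would pass 70% of its speed; a pose out of reach is approached as far as the arm can. A call with a number of a shift or a turn outside -1 to 1 is refused whole. A call with a gripper value outside its range is refused whole. "jaw" is the closure, from -1 (fully open) to 1 (shut), so that 0 is half open, set as the call begins (left out, the last holds). The fingers move at their own pace and stop on an object; "newtons" is the grip in N (left out, the last holds). Time passes only in rows, so rows that repeat a pose let the fingers close, or fill a call up. It gives the time, the measured TCP pose, the force, the opening and the grip force at its end, in the units of the state.
- get_state(): the state, without advancing time (a new reading comes with each control period).
- grab_frame(name): name is "scene" or "top" or "wrist"; returns the picture (420x560x3 uint8, blue, green, red); there is no depth.
- camera_model(name): a dict with "fx", "fy", "cx", "cy" (pixels), "xyz" and "rotation" of the camera in the world. Camera axes: x right, y down, z forward; pixel columns grow to the right and rows downward; lengths in m; the calibration is good to about 2 mm. A picture is of the moment at which its call begins: read the wrist's pose just before it. camera_model takes no time and is no camera call; for the wrist camera it gives the pose at the moment of the call.
- job_done(): hands the job in; it is judged then, once.
The state is a dict: "t": time; "q": joint angles; "qd": joint speeds; "joint_efforts": joint torques, N m; "eef_pos": TCP position; "ee_rot": TCP orientation; "force": force on the tool from outside, world axes, zero at the start; "moment": the same for the moment, N m; "width": finger opening in m; "gripper_force": force on a finger pad.
Only numpy, scipy, OpenCV 4.12 (cv2) and the standard library are available. Lean on these libraries where they do the work, as an engineer would, in place of code of your own. Each camera call takes 0.05 s, during which the arm holds its last target. There are 200 camera calls.

## Working session

There is one attempt and no reset: what is moved stays moved. The work goes in short steps, Python scripts to look and compute and a tool call to move; the robot and the scene stay as the last step left them, time stands still between calls to the robot, and variables do not carry over. Pictures are saved under pics/ and viewed, at most 10 in all, crops included, and the job is handed in when it is done.

Besides the shell and the picture viewer there is one more tool, called after ">>>" in YAML: its name, and indented under it one key for each argument. apply_moves: Moves the arm, as the interface text tells. Shifts and turns lie within -1 to 1; 1 stands for 250 mm of shift or 30 degrees of turn. Its arguments: {"type":"object","properties":{"steps":{"type":"array"},"jaw":{"type":"number"},"newtons":{"type":"number"}},"required":["steps"]}

```bash
mkdir -p pics
python3 - <<'E'
from station import *
import cv2,numpy as np
s=get_state();print(s)
for n in("scene","top"):
    im=grab_frame(n);cv2.imwrite(f"pics/{n}0.png",im);print(n,camera_model(n))
E
```

```text
{'t': 0.0, 'q': array([ 1.44107304e+00,  3.59371546e-01,  1.10611506e-02, -3.67540610e-04,
       -1.22413648e+00, -2.88097152e-01]), 'qd': array([ 0.00071159,  0.00209979, -0.00235945,  0.00190472,  0.00214127,
        0.00105987]), 'joint_efforts': array([-6.58156641e-04, -5.82721889e+01,  2.93062556e+01,  6.99729234e+00,
        6.75067960e-03, -1.48849299e-04]), 'eef_pos': array([0.27371418, 0.61645949, 0.2256305 ]), 'ee_rot': array([ 3.13991195e+00, -1.37742426e-04, -4.17945486e-01]), 'force': array([ 0.52622995, -0.01883971,  0.61063418]), 'moment': array([-0.02883834,  0.06107357, -0.00112492]), 'gripper_force': 0.0, 'width': 0.0875684775045054}
scene {'fx': 379.3763897507481, 'fy': 379.3763897507481, 'cx': 273.98126698601163, 'cy': 207.0497229505628, 'xyz': array([1.18807743, 0.15974781, 0.6718734 ]), 'rotation': array([-2.29477802, -0.01659184,  1.79076365])}
top {'fx': 487.27831413183605, 'fy': 487.27831413183605, 'cx': 275.1951489292509, 'cy': 205.45292800558374, 'xyz': array([0.46755414, 0.01794687, 1.31764107]), 'rotation': array([-3.05338185,  0.03335727, -1.59753898])}
```

View pics/top0.png

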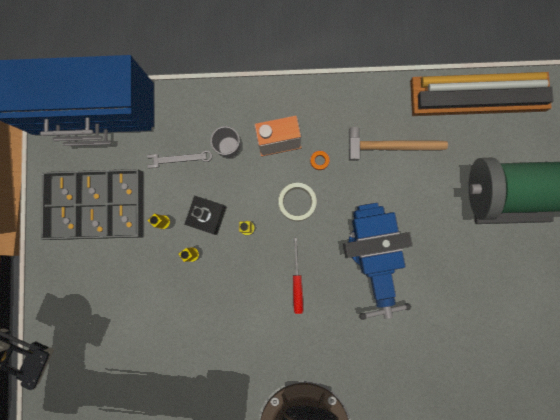

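View pics/scene0.png

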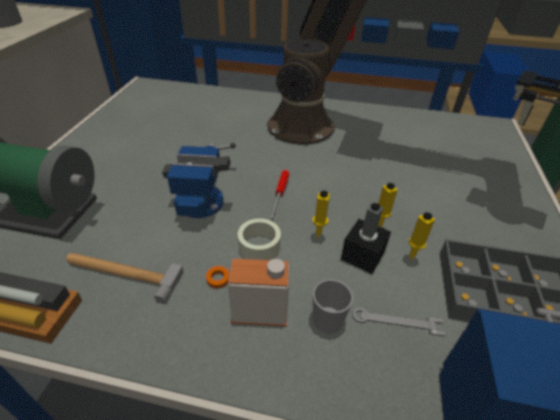

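```bash
ls; python3 -c "
import station;print([ (k,getattr(station,k)) for k in dir(station) if k[0]!='_' ])"|cut -c1-1500
```

```text
pics
[('Unreachable', <class 'station.Unreachable'>), ('camera_model', <function make.<locals>.<lambda> at 0x7fb96c398680>), ('get_state', <function make.<locals>.<lambda> at 0x7fb96c3985e0>), ('grab_frame', <function make.<locals>.drawn_camera at 0x7fb96c3980e0>), ('hold_point_z', 0.0188), ('job_done', <function connect.<locals>.done at 0x7fb96c30f7e0>)]
```

```bash
cat > h.py <<'E'
import numpy as np,cv2
from scipy.spatial.transform import Rotation as R
from station import *
def ray(c,uv):
    d=R.from_euler('xyz',c['rotation']).as_matrix()@np.array([(uv[0]-c['cx'])/c['fx'],(uv[1]-c['cy'])/c['fy'],1])
    return np.array(c['xyz']),d
def onz(c,uv,z):
    o,d=ray(c,uv);return o+d*(z-o[2])/d[2]
def proj(c,P):
    p=R.from_euler('xyz',c['rotation']).as_matrix().T@(np.array(P)-c['xyz'])
    return np.array([c['fx']*p[0]/p[2]+c['cx'],c['fy']*p[1]/p[2]+c['cy']])
E
python3 - <<'E'
from h import *
c=camera_model("top");im=cv2.imread("pics/top0.png")
for n,uv,z in[("stand c",(206,215),.07),("mark",(386,244),.128),("yA",(163,219),.08),("yB",(247,226),.08),("yC",(192,253),.08),("cup",(226,142),.08),("tape",(297,202),.04),
 ("bar+",(346,249),.1),("bar-",(409,241),.14),("spindle",(386,310),.09)]:
    print(n,onz(c,uv,z).round(4))
a=cv2.resize(im[185:265,145:275],None,fx=4,fy=4,interpolation=2)
b=cv2.resize(im[195:325,330:420],None,fx=4,fy=4,interpolation=2)
o=np.zeros((520,520+360,3),np.uint8);o[:320,:520]=a;o[:520,520:]=b
o=cv2.convertScaleAbs(o[:,:],alpha=1.5);o=cv2.resize(o,(800,473));cv2.imwrite("pics/crop1.png",o)
E
```

```text
stand c [0.5596 0.2358 0.07  ]
mark [ 0.4724 -0.2105  0.128 ]
yA [0.5518 0.345  0.08  ]
yB [0.5278 0.1295 0.08  ]
yC [0.463  0.2712 0.08  ]
cup [0.7468 0.1793 0.08  ]
tape [ 5.891e-01 -1.000e-04  4.000e-02]
bar+ [ 0.4628 -0.1169  0.1   ]
bar- [ 0.478  -0.2631  0.14  ]
spindle [ 0.3105 -0.2103  0.09  ]
```

View pics/crop1.png

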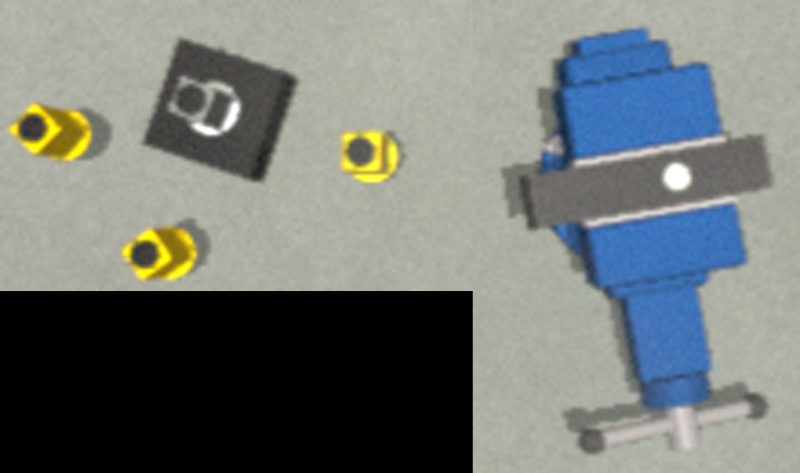

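>>> apply_moves:
  steps:
    - {"translation": [0.08,-0.1,0.06],"rotation": [0,0,0]}
    - {"translation": [0.16,-0.2,0.12],"rotation": [0,0,0]}
    - {"translation": [0.24,-0.3,0.18],"rotation": [0,0,0]}
    - {"translation": [0.32,-0.4,0.24],"rotation": [0,0,0]}
    - {"translation": [0.4,-0.5,0.3],"rotation": [0,0,0]}
    - {"translation": [0.48,-0.6,0.36],"rotation": [0,0,0]}
    - {"translation": [0.56,-0.7,0.36],"rotation": [0,0,0]}
    - {"translation": [0.64,-0.8,0.36],"rotation": [0,0,0]}
    - {"translation": [0.72,-0.9,0.36],"rotation": [0,0,0]}
    - {"translation": [0.8,-1,0.36],"rotation": [0,0,0]}
  jaw: -1

```text
t: 0.93
eef_pos: [0.4744, 0.3654, 0.3164]
ee_rot: [3.141, 0.0, -0.418]
force: [0.1, -0.0, 0.3]
width: 0.0878
gripper_force: 0.0
```

>>> apply_moves:
  steps:
    - {"translation": [0.08,-0.1,0],"rotation": [0,0,0.05]}
    - {"translation": [0.16,-0.2,0],"rotation": [0,0,0.1]}
    - {"translation": [0.22,-0.3,0],"rotation": [0,0,0.15]}
    - {"translation": [0.28,-0.4,0],"rotation": [0,0,0.2]}
    - {"translation": [0.32,-0.48,0],"rotation": [0,0,0.2]}
    - {"translation": [0.34,-0.52,0],"rotation": [0,0,0.2]}
    - {"translation": [0.34,-0.52,0],"rotation": [0,0,0.2]}
    - {"translation": [0.34,-0.52,0],"rotation": [0,0,0.2]}
    - {"translation": [0.34,-0.52,0],"rotation": [0,0,0.2]}
    - {"translation": [0.34,-0.52,0],"rotation": [0,0,0.2]}

```text
t: 1.77
eef_pos: [0.5584, 0.2378, 0.3165]
ee_rot: [3.142, 0.0, -0.312]
force: [-0.9, 0.0, -0.2]
width: 0.0879
gripper_force: 0.0
```

Run:
```python
from h import *
from scipy.optimize import lsq_linear
s=get_state();print(s['t'],s['eef_pos'],s['ee_rot'])
c=camera_model("wrist");im=grab_frame("wrist");cv2.imwrite("pics/w1.png",im);print(c)
a=camera_model("top");b=camera_model("scene")
# cap tops, top-crop px -> full px: crop scale 800/880*4=3.636
for n,t,u in[("probe",(145+188/3.636,185+99/3.636),(374,207)),("yA",(145+32/3.636,185+127/3.636),(427,215)),("yB",(145+360/3.636,185+152/3.636),(323,194)),("yC",(145+145/3.636,185+254/3.636),(390,186))]:
    o1,d1=ray(a,t);o2,d2=ray(b,u)
    k=np.linalg.lstsq(np.c_[d1,-d2],o2-o1,rcond=None)[0]
    print(n,(o1+k[0]*d1).round(4),(o2+k[1]*d2).round(4))
```

```text
1.7667 [0.55844988 0.23778249 0.31645384] [ 3.14155459e+00  1.85075623e-04 -3.12108150e-01]
{'fx': 355.1881665560188, 'fy': 355.1881665560188, 'cx': 277.0866168911524, 'cy': 206.18196443847253, 'xyz': array([0.630284  , 0.213982  , 0.47478914]), 'rotation': array([ 2.85823942e+00, -1.56023586e-03, -1.88333923e+00])}
probe [0.561  0.2441 0.1508] [0.5611 0.2426 0.1505]
yA [0.5462 0.3523 0.1383] [0.5463 0.3536 0.1387]
yB [0.5234 0.132  0.1338] [0.5233 0.1326 0.1339]
yC [0.4592 0.2775 0.1347] [0.4592 0.2792 0.1351]
```

View pics/w1.png

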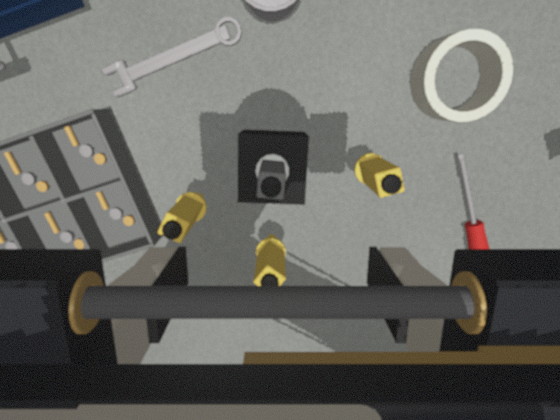

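Run:
```python
from h import *
c={'fx': 355.188,'fy': 355.188,'cx': 277.0866,'cy': 206.18196,'xyz':np.array([0.630284,0.213982,0.47478914]),'rotation':np.array([2.85823942,-1.56023586e-03,-1.88333923])}
im=cv2.imread("pics/w1.png")
cv2.imwrite("pics/w1c.png",cv2.convertScaleAbs(cv2.resize(im[120:215,225:320],None,fx=6,fy=6,interpolation=2),alpha=2.2))
for z in(.158,):
  print(onz(c,(271,186),z))
a=camera_model("top")
print(onz(a,(145+188/3.636,185+99/3.636),.158))
```

```text
[0.56234553 0.24126083 0.158     ]
[0.56044473 0.24275663 0.158     ]
```

View pics/w1c.png

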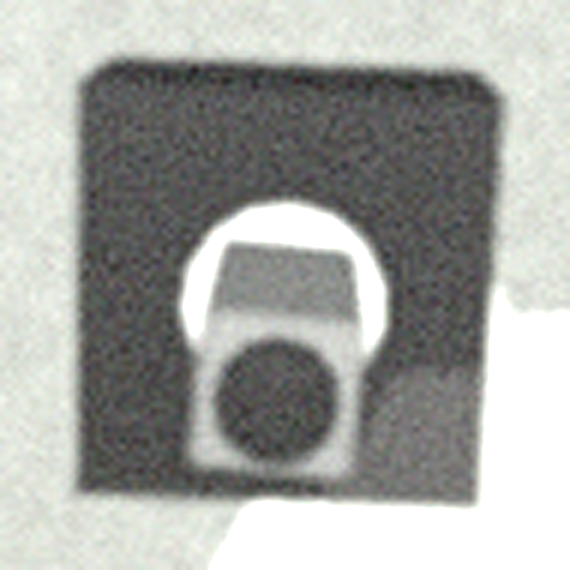

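>>> apply_moves:
  steps:
    - {"translation": [0.012,0.016,-0.1],"rotation": [0,0,-0.17]}
    - {"translation": [0.012,0.016,-0.2],"rotation": [0,0,-0.17]}
    - {"translation": [0.012,0.016,-0.3],"rotation": [0,0,-0.17]}
    - {"translation": [0.012,0.016,-0.4],"rotation": [0,0,-0.17]}
    - {"translation": [0.012,0.016,-0.5],"rotation": [0,0,-0.17]}
    - {"translation": [0.012,0.016,-0.6],"rotation": [0,0,-0.17]}
    - {"translation": [0.012,0.016,-0.7],"rotation": [0,0,-0.17]}
    - {"translation": [0.012,0.016,-0.78],"rotation": [0,0,-0.17]}
    - {"translation": [0.012,0.016,-0.84],"rotation": [0,0,-0.17]}
    - {"translation": [0.012,0.016,-0.84],"rotation": [0,0,-0.17]}

```text
t: 2.65
eef_pos: [0.5597, 0.2405, 0.103]
ee_rot: [3.137, 0.003, -0.401]
force: [0.1, -0.0, 0.5]
width: 0.0877
gripper_force: 0.0
```

>>> apply_moves:
  steps:
    - {"translation": [0,0,0],"rotation": [0,0,0]}
    - {"translation": [0,0,0],"rotation": [0,0,0]}
    - {"translation": [0,0,0],"rotation": [0,0,0]}
    - {"translation": [0,0,0],"rotation": [0,0,0]}
    - {"translation": [0,0,0],"rotation": [0,0,0]}
    - {"translation": [0,0,0],"rotation": [0,0,0]}
    - {"translation": [0,0,0],"rotation": [0,0,0]}
    - {"translation": [0,0,0],"rotation": [0,0,0]}
    - {"translation": [0,0,0],"rotation": [0,0,0]}
    - {"translation": [0,0,0],"rotation": [0,0,0]}
  jaw: 1
  newtons: 30

```text
t: 3.48
eef_pos: [0.5621, 0.2411, 0.1067]
ee_rot: [-3.141, -0.0, -0.402]
force: [1.3, 1.5, 0.3]
width: 0.027
gripper_force: 4.9
```

>>> apply_moves:
  steps:
    - {"translation": [0,0,0],"rotation": [0,0,0]}
    - {"translation": [0,0,0.08],"rotation": [0,0,0]}
    - {"translation": [0,0,0.16],"rotation": [0,0,0]}
    - {"translation": [0,0,0.24],"rotation": [0,0,0]}
    - {"translation": [0,0,0.32],"rotation": [0,0,0]}
    - {"translation": [0,0,0.42],"rotation": [0,0,0]}
    - {"translation": [0,0,0.52],"rotation": [0,0,0]}
    - {"translation": [0,0,0.62],"rotation": [0,0,0]}
    - {"translation": [0,0,0.72],"rotation": [0,0,0]}
    - {"translation": [0,0,0.8],"rotation": [0,0,0]}

```text
t: 4.32
eef_pos: [0.5618, 0.2408, 0.3082]
ee_rot: [-3.141, -0.0, -0.402]
force: [0.6, 0.3, -1.6]
width: 0.0254
gripper_force: 30.0
```

Run:
```python
from h import *
s=get_state();print(s['t'],s['eef_pos'],s['ee_rot'],s['width'],s['gripper_force'])
im=grab_frame("scene");cv2.imwrite("pics/s1.png",im)
c=camera_model("scene");print(proj(c,s['eef_pos']))
u=proj(c,s['eef_pos']).astype(int)
a=cv2.resize(im[u[1]-40:u[1]+90,u[0]-50:u[0]+50],None,fx=4.5,fy=4.5,interpolation=2)
b=cv2.resize(im[130:220,150:250],None,fx=3.5,fy=3.5,interpolation=2)
o=np.zeros((585,800,3),np.uint8);o[:a.shape[0],:450]=a;o[:315,450:]=b
cv2.imwrite("pics/s1c.png",cv2.convertScaleAbs(o,alpha=1.5));print(u)
```

```text
4.3167 [0.56179643 0.24078286 0.30824955] [-3.14116531e+00 -2.89574018e-04 -4.02098198e-01] 0.025419491451666804 29.99776393175125
[389.62688587 141.93206393]
[389 141]
```

View pics/s1c.png

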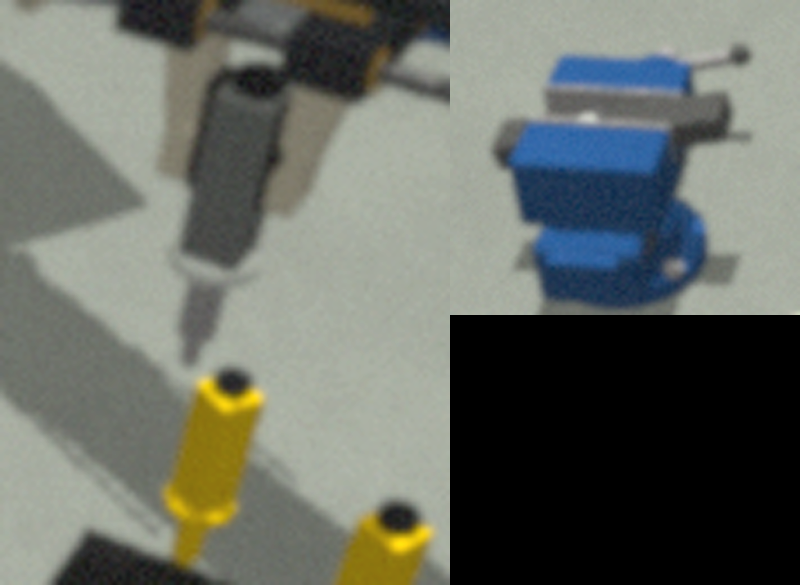

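>>> apply_moves:
  steps:
    - {"translation": [-0.02,-0.1,0],"rotation": [0,0,0]}
    - {"translation": [-0.04,-0.2,0],"rotation": [0,0,0]}
    - {"translation": [-0.06,-0.3,0],"rotation": [0,0,0]}
    - {"translation": [-0.08,-0.4,0],"rotation": [0,0,0]}
    - {"translation": [-0.1,-0.5,0],"rotation": [0,0,0]}
    - {"translation": [-0.12,-0.6,0],"rotation": [0,0,0]}
    - {"translation": [-0.14,-0.7,0],"rotation": [0,0,0]}
    - {"translation": [-0.16,-0.8,0],"rotation": [0,0,0]}
    - {"translation": [-0.18,-0.9,0],"rotation": [0,0,0]}
    - {"translation": [-0.2,-1,0],"rotation": [0,0,0]}

```text
t: 5.2
eef_pos: [0.511, -0.0103, 0.306]
ee_rot: [3.141, 0.001, -0.402]
force: [0.8, 0.1, -0.9]
width: 0.026
gripper_force: 30.0
```

>>> apply_moves:
  steps:
    - {"translation": [-0.02,-0.1,0],"rotation": [0,0,0]}
    - {"translation": [-0.04,-0.2,0],"rotation": [0,0,0]}
    - {"translation": [-0.06,-0.3,0],"rotation": [0,0,0]}
    - {"translation": [-0.08,-0.4,0],"rotation": [0,0,0]}
    - {"translation": [-0.1,-0.5,0],"rotation": [0,0,0]}
    - {"translation": [-0.12,-0.6,0],"rotation": [0,0,0]}
    - {"translation": [-0.14,-0.7,0],"rotation": [0,0,0]}
    - {"translation": [-0.16,-0.78,0],"rotation": [0,0,0]}
    - {"translation": [-0.16,-0.8,0],"rotation": [0,0,0]}
    - {"translation": [-0.16,-0.8,0],"rotation": [0,0,0]}

```text
t: 6.03
eef_pos: [0.4713, -0.2101, 0.3059]
ee_rot: [3.141, 0.001, -0.404]
force: [0.2, -0.1, -2.7]
width: 0.0259
gripper_force: 30.0
```

Run:
```python
from h import *
import json
s=get_state();print(s['t'],s['eef_pos'],s['ee_rot'])
c=camera_model("wrist");im=grab_frame("wrist");cv2.imwrite("pics/w2.png",im)
json.dump({k:np.array(v).tolist() for k,v in c.items()},open("w2.json","w"))
im2=cv2.convertScaleAbs(im,alpha=1.5)
cv2.imwrite("pics/w2c.png",cv2.resize(im2[40:340,80:480],None,fx=2,fy=2,interpolation=2))
Rt=R.from_euler('xyz',s['ee_rot']).as_matrix()
print("tip px nominal",proj(c,s['eef_pos']+Rt[:,2]*.0907),"mark px",proj(c,(.4724,-.2105,.128)))
```

```text
6.0333 [ 0.47127186 -0.21011264  0.30592079] [ 3.14139860e+00  1.12157073e-03 -4.04473318e-01]
tip px nominal [275.77760125 210.43401397] mark px [275.83472616 182.84562799]
```

View pics/w2c.png

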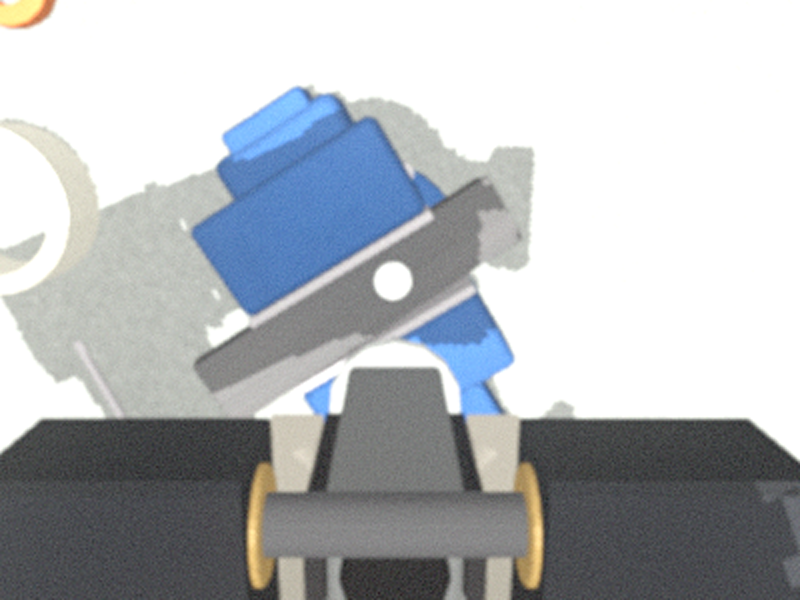

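Run:
```python
from h import *
t=cv2.imread("pics/top0.png");s=cv2.imread("pics/scene0.png");w=cv2.imread("pics/w2.png")
o=np.zeros((600,800,3),np.uint8)
f=lambda im,u,v,k:cv2.resize(im[v[0]:v[1],u[0]:u[1]],None,fx=k,fy=k,interpolation=2)
o[:200,:400]=f(t,(338,418),(225,265),5);o[:200,400:]=f(s,(160,240),(145,185),5)
o[200:600,:540]=f(w,(165,345),(117,250),3)[:400]
cv2.imwrite("pics/comp.png",cv2.convertScaleAbs(o,alpha=1.5))
for n,im,u,v in(("top",t,(370,400),(235,255)),("scene",s,(180,200),(160,170)),("wrist",w,(260,295),(165,195))):
    g=im[v[0]:v[1],u[0]:u[1]].min(2);m=(g>(150 if n!="scene" else 120)).astype(np.uint8)
    k,l,st,ce=cv2.connectedComponentsWithStats(m);print(n,[(st[i].tolist(),(ce[i]+[u[0],v[0]]).round(2).tolist()) for i in range(1,k) if st[i][4]>5], g.max())
```

```text
Traceback (most recent call last):
ValueError: could not broadcast input array from shape (399,540,3) into shape (400,540,3)
```

Run:
```python
from h import *
t=cv2.imread("pics/top0.png");s=cv2.imread("pics/scene0.png");w=cv2.imread("pics/w2.png")
o=np.zeros((600,800,3),np.uint8)
f=lambda im,u,v,k:cv2.resize(im[v[0]:v[1],u[0]:u[1]],None,fx=k,fy=k,interpolation=2)
o[:200,:400]=f(t,(338,418),(225,265),5);o[:200,400:]=f(s,(160,240),(145,185),5)
o[200:599,:540]=f(w,(165,345),(117,250),3)
cv2.imwrite("pics/comp.png",cv2.convertScaleAbs(o,alpha=1.5))
for n,im,u,v in(("top",t,(370,400),(235,255)),("scene",s,(180,200),(160,170)),("wrist",w,(260,295),(165,195))):
    g=im[v[0]:v[1],u[0]:u[1]].min(2);m=(g>(150 if n!="scene" else 120)).astype(np.uint8)
    k,l,st,ce=cv2.connectedComponentsWithStats(m);print(n,[(st[i].tolist(),(ce[i]+[u[0],v[0]]).round(2).tolist()) for i in range(1,k) if st[i][4]>5], g.max())
```

```text
top [([13, 5, 6, 7, 33], [385.7, 243.09])] 174
scene [] 124
wrist [([7, 6, 19, 19, 269], [276.01, 180.08])] 191
```

View pics/comp.png

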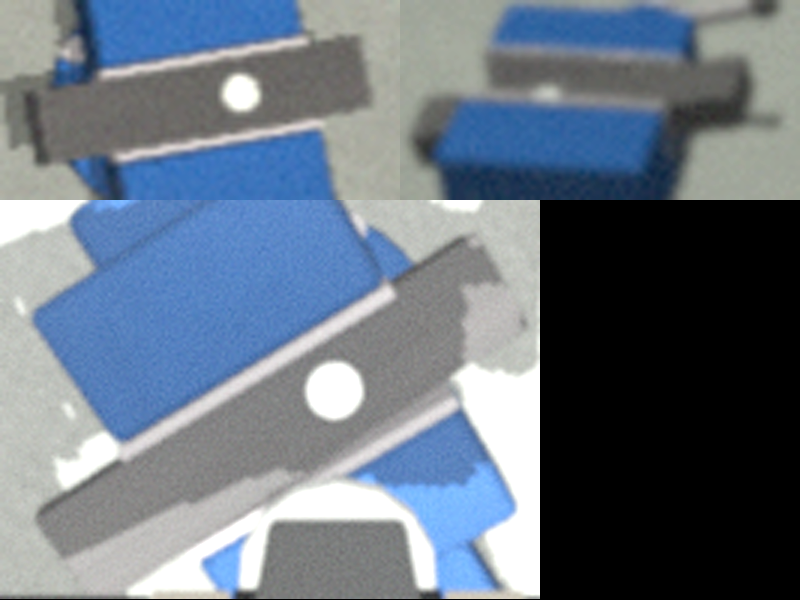

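```bash
cat > fit.py <<'E'
from h import *
import json
from scipy.optimize import least_squares
T=camera_model("top");W=json.load(open("w2.json"));S=camera_model("scene")
q=lambda x,y,u,v,k:np.array([u+(x+.5)/k-.5,v+(y+.5)/k-.5])
tp=lambda x,y:q(x,y,338,225,5); wr=lambda x,y:q(x,y-200,165,117,3); sc=lambda x,y:q(x-400,y,160,145,5)
h,l=.018,.085
obs=[(T,tp(37,95),(h,l)),(T,tp(47,161),(-h,l)),(T,tp(358,38),(h,-l)),(T,tp(372,105),(-h,-l)),
 (W,wr(38,515),(h,l)),(W,wr(470,238),(h,-l)),(W,wr(525,325),(-h,-l)),(T,(385.7,243.09),None),(W,(276.01,180.08),None)]
Rb=lambda p:R.from_euler('xyz',[p[3],0,p[2]]).as_matrix()
P=lambda p,a:np.array([p[0],p[1],.128])+Rb(p)@np.array([*( (0,p[4]) if a is None else a),0])
# p[5:7],p[7:9]: pixel offsets of each camera (calibration error), weak prior
def f(p):
    r=[]
    for c,uv,a in obs: r+=list((proj(c,P(p,a))-uv-(p[5:7] if c is T else p[7:9]))/(1 if c is T else 1.5))
    return np.r_[r,p[5:7]/.7,p[7:9]/2]
s=least_squares(f,[.472,-.19,.17,.25,-.02,0,0,0,0]);p=s.x
print(p.round(4),"res",s.fun.round(2))
print("sd",np.sqrt(np.diag(np.linalg.inv(s.jac.T@s.jac))).round(4))
print("mark",P(p,None),"n",Rb(p)[:,2])
print("scene pred +y corners",[ (proj(S,P(p,a))-[160,145])*5+[400,0] for a in((h,l),(-h,l),None)])
E
python3 fit.py
```

```text
[ 0.4715 -0.1938  0.1372  0.2572 -0.0178  0.1378  0.11   -0.3331  0.4443] res [-0.02 -1.05  0.66  0.76 -0.13 -0.39 -0.17  0.69 -1.57  1.16  1.08 -1.16
  0.38  0.29 -0.06  0.21 -0.02 -0.13  0.2   0.16 -0.17  0.22]
sd [1.4000e-03 1.5000e-03 9.0000e-03 3.0000e-02 1.5000e-03 5.7130e-01
 5.6810e-01 1.4844e+00 1.4692e+00]
mark [ 0.47385785 -0.21092145  0.12345975] n [ 0.03478847 -0.25201529  0.96709775]
scene pred +y corners [array([725.62804053,  84.45410866]), array([738.70098492,  42.80691861]), array([537.81955812,  95.15477087])]
```

>>> apply_moves:
  steps:
    - {"translation": [-0.08,-0.1,0],"rotation": [0,0,0]}
    - {"translation": [-0.15,-0.2,0],"rotation": [0,0,0]}
    - {"translation": [-0.23,-0.3,0],"rotation": [0,0,0]}
    - {"translation": [-0.3,-0.39,0],"rotation": [0,0,0]}
    - {"translation": [-0.3,-0.39,0],"rotation": [0,0,0]}
    - {"translation": [-0.3,-0.39,0],"rotation": [0,0,0]}
    - {"translation": [-0.3,-0.39,0],"rotation": [0,0,0]}
    - {"translation": [-0.3,-0.39,0],"rotation": [0,0,0]}
    - {"translation": [-0.3,-0.39,0],"rotation": [0,0,0]}
    - {"translation": [-0.3,-0.39,0],"rotation": [0,0,0]}

```text
t: 6.92
eef_pos: [0.3975, -0.3059, 0.3065]
ee_rot: [-3.142, 0.0, -0.401]
force: [0.5, -0.4, -1.1]
width: 0.0259
gripper_force: 30.0
```

```bash
cat > snap.py <<'E'
from h import *
import json,sys
n=sys.argv[1];s=get_state();print(s['t'],s['eef_pos'],s['ee_rot'],np.abs(s['qd']).max())
c=camera_model("wrist");im=grab_frame("wrist");cv2.imwrite(f"pics/{n}.png",im)
json.dump({k:np.array(v).tolist() for k,v in c.items()},open(n+".json","w"))
E
python3 snap.py A
```

```text
6.9167 [ 0.39748198 -0.30587697  0.3064829 ] [-3.14155089e+00  1.19652443e-04 -4.00680075e-01] 0.005433832482079143
```

>>> apply_moves:
  steps:
    - {"translation": [0.06,0.13,0],"rotation": [0,0,0]}
    - {"translation": [0.12,0.26,0],"rotation": [0,0,0]}
    - {"translation": [0.18,0.4,0],"rotation": [0,0,0]}
    - {"translation": [0.25,0.54,0],"rotation": [0,0,0]}
    - {"translation": [0.31,0.68,0],"rotation": [0,0,0]}
    - {"translation": [0.36,0.8,0],"rotation": [0,0,0]}
    - {"translation": [0.38,0.88,0],"rotation": [0,0,0]}
    - {"translation": [0.38,0.88,0],"rotation": [0,0,0]}
    - {"translation": [0.38,0.88,0],"rotation": [0,0,0]}
    - {"translation": [0.38,0.88,0],"rotation": [0,0,0]}

```text
t: 7.8
eef_pos: [0.4918, -0.0864, 0.3065]
ee_rot: [3.141, 0.0, -0.401]
force: [0.3, -0.4, -1.3]
width: 0.0263
gripper_force: 30.0
```

```bash
python3 snap.py B
python3 - <<'E'
from h import *
import json
a=cv2.imread("pics/A.png");b=cv2.imread("pics/B.png")
for n,im in(("A",a),("B",b)):
    c=json.load(open(n+".json"));u=proj(c,(.4739,-.2109,.1235));print(n,u)
    g=im.min(2);x,y=u.astype(int);m=(g[y-20:y+20,x-20:x+20]>150).astype(np.uint8)
    k,l,st,ce=cv2.connectedComponentsWithStats(m);print([(st[i].tolist(),(ce[i]+[x-20,y-20]).round(2).tolist()) for i in range(1,k) if st[i][4]>50])
    print([proj(c,p).round(0) for p in((.478,-.11,.15),(.442,-.115,.15),(.50,-.27,.106),(.464,-.279,.106))])
E
```

```text
7.8 [ 0.49181715 -0.08639648  0.30648313] [ 3.14130731e+00  2.39910997e-04 -4.01098651e-01] 0.019674944680383916
A [153.26111013 149.0852917 ]
[([10, 10, 21, 20, 328], [153.23, 148.66])]
[array([ 44., 192.]), array([ 70., 224.]), array([200.,  98.]), array([225., 129.])]
B [402.90605608 150.19428394]
[([0, 0, 30, 17, 162], [394.18, 136.84]), ([13, 10, 19, 21, 325], [403.89, 149.91])]
[array([306., 193.]), array([325., 225.]), array([447.,  99.]), array([466., 130.])]
```

Run:
```python
from h import *
a=cv2.imread("pics/A.png");b=cv2.imread("pics/B.png")
f=lambda im,u,v:cv2.resize(im[v:v+60,u:u+80],None,fx=5,fy=5,interpolation=2)
o=np.vstack([np.hstack([f(a,20,180),f(a,175,85)]),np.hstack([f(b,275,180),f(b,415,85)])])
cv2.imwrite("pics/comp2.png",cv2.convertScaleAbs(o,alpha=1.6))
```

```text
(no output)
```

View pics/comp2.png

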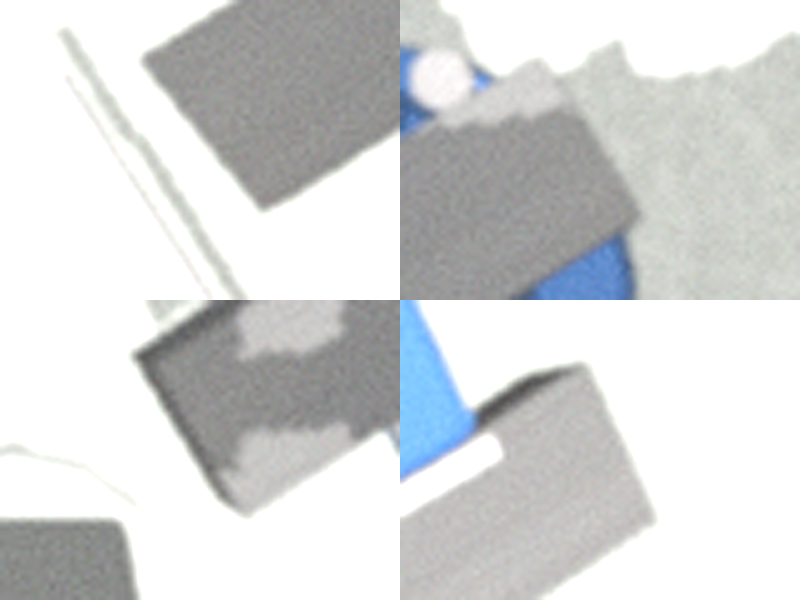

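```bash
python3 - <<'E'
s=open("fit.py").read()
s=s.replace('(W,wr(38,515),(h,l)),(W,wr(470,238),(h,-l)),','(W,wr(525,325),(-h,-l)),*AB,').replace('(W,wr(525,325),(-h,-l)),(T,(385','(T,(385')
s=s.replace('obs=[','''A=json.load(open("A.json"));B=json.load(open("B.json"))
al=lambda x,y:q(x,y,20,180,5);ar=lambda x,y:q(x-400,y,175,85,5);bl=lambda x,y:q(x,y-300,275,180,5);br=lambda x,y:q(x-400,y-300,415,85,5)
AB=[(A,al(145,58),(h,l)),(A,al(263,210),(-h,l)),(A,ar(543,62),(h,-l)),(A,ar(640,215),(-h,-l)),(B,bl(162,370),(h,l)),(B,bl(247,515),(-h,l)),(B,br(585,363),(h,-l)),(B,br(655,520),(-h,-l)),(A,(153.23,148.66),None),(B,(403.89,149.91),None)]
obs=[''').replace('/1.5','')
s+='''
d=[ray(c,u) for c,u in((A,(153.23,148.66)),(B,(403.89,149.91)))]
k=np.linalg.lstsq(np.c_[d[0][1],-d[1][1]],d[1][0]-d[0][0],rcond=None)[0];print("tri mark",d[0][0]+k[0]*d[0][1])
for i in range(4):
    d=[ray(*AB[i][:2]),ray(*AB[i+4][:2])];k=np.linalg.lstsq(np.c_[d[0][1],-d[1][1]],d[1][0]-d[0][0],rcond=None)[0];print(AB[i][2],d[0][0]+k[0]*d[0][1],P(p,AB[i][2]))
print("tip in s1 nominal", proj(S,(.5618,.2408,.3082-.0907)),"seen 381.2 181.4")
'''
open("fit2.py","w").write(s)
E
python3 fit2.py
```

```text
[ 0.4708 -0.1939  0.1413  0.2325 -0.0175  0.1829  0.3084 -0.3698  1.0816] res [-0.34 -0.76  0.39  1.01  0.21 -0.5   0.24  0.59  1.06  0.09 -1.85  0.21
 -0.48  1.09 -0.07 -1.3   0.83  0.19 -0.92 -0.64  0.38  1.1   0.2  -0.65
  0.58  0.25  0.3   0.09 -0.25 -0.   -0.13  0.28  0.08 -0.03  0.26  0.44
 -0.18  0.54]
sd [1.3000e-03 1.4000e-03 5.4000e-03 1.4300e-02 1.0000e-03 5.5820e-01
 5.4230e-01 1.4533e+00 1.3821e+00]
mark [ 0.47320261 -0.2107554   0.1239625 ] n [ 0.0324411  -0.22811757  0.97309298]
scene pred +y corners [array([727.60303476,  86.82417625]), array([740.29468174,  45.18434097]), array([538.50524402,  93.6303916 ])]
tri mark [ 0.47424086 -0.2115361   0.12478267]
(0.018, 0.085) [ 0.47703657 -0.11140727  0.14553439] [ 0.47697693 -0.10945056  0.14758509]
(-0.018, 0.085) [ 0.44308756 -0.11531046  0.14525681] [ 0.44133554 -0.1145192   0.14758509]
(0.018, -0.085) [ 0.49942067 -0.27319728  0.10786659] [ 0.50026815 -0.27322851  0.10841491]
(-0.018, -0.085) [ 0.4661535  -0.27809679  0.10856057] [ 0.46462676 -0.27829715  0.10841491]
tip in s1 nominal [379.57909067 181.6475748 ] seen 381.2 181.4
```

>>> apply_moves:
  steps:
    - {"translation": [-0.01,-0.12,0],"rotation": [0.1,0.015,0]}
    - {"translation": [-0.02,-0.24,0],"rotation": [0.2,0.03,0]}
    - {"translation": [-0.03,-0.36,0],"rotation": [0.3,0.045,0]}
    - {"translation": [-0.04,-0.48,0],"rotation": [0.4,0.055,0]}
    - {"translation": [-0.055,-0.58,0],"rotation": [0.425,0.06,0]}
    - {"translation": [-0.055,-0.624,-0.06],"rotation": [0.425,0.06,0]}
    - {"translation": [-0.055,-0.624,-0.12],"rotation": [0.425,0.06,0]}
    - {"translation": [-0.055,-0.624,-0.18],"rotation": [0.425,0.06,0]}
    - {"translation": [-0.055,-0.624,-0.18],"rotation": [0.425,0.06,0]}
    - {"translation": [-0.055,-0.624,-0.18],"rotation": [0.425,0.06,0]}

```text
t: 8.68
eef_pos: [0.4773, -0.2434, 0.2612]
ee_rot: [-2.949, 0.117, -0.392]
force: [0.7, 0.3, -0.1]
width: 0.0259
gripper_force: 30.0
```

```bash
cat > st.py <<'E'
from h import *
F=[]
for i in range(4):
    grab_frame("top");s=get_state();F.append(s['force'])
Rt=R.from_euler('xyz',s['ee_rot']).as_matrix()
n=R.from_euler('xyz',[.225,0,.141]).as_matrix()[:,2];m=np.array([.4737,-.2112,.1243])
tip=s['eef_pos']+Rt[:,2]*.0907
print(s['t'],s['eef_pos'].round(4),s['ee_rot'].round(3),"F",np.mean(F,0).round(2),"F.n",(np.array(F)@n).round(2),"ang",np.arccos(-Rt[:,2]@n).round(4))
print("tip height over face",((tip-m)@n).round(4),"lateral",((tip-m)-((tip-m)@n)*n).round(4),"width",s['width'])
E
python3 st.py
```

```text
8.8833 [ 0.4786 -0.2428  0.2629] [-2.948  0.113 -0.391] F [ 0.36 -0.43 -1.85] F.n [-1.35 -1.33 -2.47 -1.62] ang 0.0023
tip height over face 0.0515 lateral [ 0.0006 -0.0003 -0.0001] width 0.026047391152804956
```

>>> apply_moves:
  steps:
    - {"translation": [-0.002,0.006,-0.02],"rotation": [0,0,0]}
    - {"translation": [-0.003,0.012,-0.045],"rotation": [0,0,0]}
    - {"translation": [-0.004,0.018,-0.07],"rotation": [0,0,0]}
    - {"translation": [-0.005,0.023,-0.095],"rotation": [0,0,0]}
    - {"translation": [-0.006,0.029,-0.12],"rotation": [0,0,0]}
    - {"translation": [-0.007,0.034,-0.143],"rotation": [0,0,0]}
    - {"translation": [-0.008,0.037,-0.158],"rotation": [0,0,0]}
    - {"translation": [-0.008,0.039,-0.168],"rotation": [0,0,0]}
    - {"translation": [-0.008,0.039,-0.168],"rotation": [0,0,0]}
    - {"translation": [-0.008,0.039,-0.168],"rotation": [0,0,0]}

```text
t: 9.72
eef_pos: [0.4762, -0.2329, 0.2196]
ee_rot: [-2.948, 0.115, -0.391]
force: [-0.5, -0.4, -1.2]
width: 0.0256
gripper_force: 30.0
```

```bash
python3 st.py
python3 - <<'E'
from h import *
im=grab_frame("scene");cv2.imwrite("pics/s2.png",im)
im=grab_frame("wrist");cv2.imwrite("pics/w3.png",im)
E
```

```text
9.9167 [ 0.4763 -0.233   0.2199] [-2.948  0.115 -0.391] F [ 0.16 -0.3  -1.55] F.n [-1.25 -1.88 -0.84 -1.79] ang 0.0009
tip height over face 0.0074 lateral [-0.0004 -0.0002 -0.    ] width 0.026058420450393402
```

>>> apply_moves:
  steps:
    - {"translation": [0,0.001,-0.006],"rotation": [0,0,0]}
    - {"translation": [0,0.003,-0.012],"rotation": [0,0,0]}
    - {"translation": [0,0.004,-0.018],"rotation": [0,0,0]}
    - {"translation": [0,0.005,-0.024],"rotation": [0,0,0]}
    - {"translation": [0,0.007,-0.03],"rotation": [0,0,0]}
    - {"translation": [0,0.008,-0.036],"rotation": [0,0,0]}
    - {"translation": [0,0.009,-0.039],"rotation": [0,0,0]}
    - {"translation": [0,0.009,-0.039],"rotation": [0,0,0]}
    - {"translation": [0,0.009,-0.039],"rotation": [0,0,0]}
    - {"translation": [0,0.009,-0.039],"rotation": [0,0,0]}

```text
t: 10.85
eef_pos: [0.4761, -0.2307, 0.21]
ee_rot: [-2.948, 0.115, -0.391]
force: [-0.0, -0.2, 0.3]
width: 0.0256
gripper_force: 30.0
```

```bash
python3 st.py;python3 st.py
```

```text
11.05 [ 0.4761 -0.2306  0.2099] [-2.948  0.115 -0.391] F [-0.3  -0.93  0.55] F.n [0.75 0.62 0.4  1.17] ang 0.0005
tip height over face -0.0029 lateral [-0.0003 -0.0001 -0.    ] width 0.02592920657104248
11.25 [ 0.4761 -0.2306  0.2099] [-2.948  0.115 -0.391] F [-0.98 -0.88  0.16] F.n [ 0.29  1.27 -0.22 -0.07] ang 0.0004
tip height over face -0.0029 lateral [-0.0003 -0.0001 -0.    ] width 0.025884754650446196
```

>>> apply_moves:
  steps:
    - {"translation": [0,0.001,-0.004],"rotation": [0,0,0]}
    - {"translation": [0,0.002,-0.008],"rotation": [0,0,0]}
    - {"translation": [0,0.003,-0.012],"rotation": [0,0,0]}
    - {"translation": [0,0.003,-0.014],"rotation": [0,0,0]}
    - {"translation": [0,0.003,-0.014],"rotation": [0,0,0]}
    - {"translation": [0,0.003,-0.014],"rotation": [0,0,0]}
    - {"translation": [0,0.003,-0.014],"rotation": [0,0,0]}
    - {"translation": [0,0.003,-0.014],"rotation": [0,0,0]}
    - {"translation": [0,0.003,-0.014],"rotation": [0,0,0]}
    - {"translation": [0,0.003,-0.014],"rotation": [0,0,0]}

```text
t: 12.08
eef_pos: [0.4761, -0.2299, 0.2063]
ee_rot: [-2.948, 0.115, -0.391]
force: [-0.6, -1.2, 2.6]
width: 0.026
gripper_force: 30.0
```

```bash
for i in 1 2 3 4; do python3 st.py; done
```

```text
12.2833 [ 0.4761 -0.2298  0.2063] [-2.948  0.115 -0.391] F [-0.49 -0.63  2.29] F.n [2.27 2.43 2.5  2.2 ] ang 0.0003
tip height over face -0.0066 lateral [-0.0002 -0.0001 -0.    ] width 0.026209713153911456
12.4833 [ 0.4761 -0.2299  0.2063] [-2.948  0.115 -0.391] F [-1.36 -0.52  2.1 ] F.n [1.78 2.05 2.33 2.32] ang 0.0003
tip height over face -0.0066 lateral [-0.0002 -0.0001 -0.    ] width 0.02597075857282471
12.6833 [ 0.4761 -0.2298  0.2063] [-2.948  0.115 -0.391] F [-1.14 -1.04  1.92] F.n [2.01 2.08 1.95 2.22] ang 0.0003
tip height over face -0.0066 lateral [-0.0002 -0.0001 -0.    ] width 0.025864930253197912
12.8833 [ 0.4761 -0.2298  0.2063] [-2.948  0.115 -0.391] F [-0.89 -1.33  1.87] F.n [2.3  1.49 2.56 1.98] ang 0.0003
tip height over face -0.0066 lateral [-0.0002 -0.0001 -0.    ] width 0.025905612806799264
```

```bash
python3 -c "
from station import *
print(job_done())"
```

```text
the job is handed in; nothing more can be done
None
```

The job is handed in: the probe is held still on the ground spot, square to the bar by my measurements, with the tip pushed in about 6 mm. The hand-in returned no verdict, and I could not see the tip on the spot directly.

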